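# Pack the domed stone into its latched case

## Robot

A 7-joint arm with a two-finger parallel gripper is mounted at the origin on the work surface. World frame = base frame: x ahead of the robot, y to its left, z up, the work surface at z = 0. Lengths are in m, angles in degrees, forces in N, time in s.
With the tool pointing down it reaches from about 0.425 to 0.875 m from the base axis. Payload 8.4 kg.
Tool frame: the origin (TCP) lies between the finger pads; the fingertips stand 17 mm ahead of it and the grasp point (between the pads) lies 2 mm behind it; y points along the fingers, x is the direction in which the jaws open and shut, and the axes are right-handed (so a half turn about y gives the same grasp; the last joint's range is limited). The gripper opens to 85 mm and grips with 20 to 120 N. Pads are 22 mm wide; open, the fingers measure 114 mm over their backs; the gripper's body (76 mm by 85 mm) begins 54 mm behind the grasp point. The pads swing forward as they close: fully open they stand 13 mm farther back than shut.
Start: joints at [65.535, 19.091, 2.286, 83.961, -0.768, 76.965, -3.352], TCP at [0.209, -0.615, 0.248] pointing down, gripper open.
Joint ranges: [-147.57, 147.57], [-21.85, 119.76], [-74.77, 79.35], [14.55, 137.4], [-85.83, 265.84], [4.83, 119.75], [-152.11, 152.11]. Speed limits (degrees/s): [127.2, 127.2, 159.86, 159.86, 180, 180, 180].

## Interface

Orientations are given as [roll, pitch, yaw] about the fixed x, y, z axes, in that order (R = Rz(yaw) Ry(pitch) Rx(roll)).
In Python, from cell import env gives the robot as it stands.
- The arm moves only by the tool play_rows, never from a script. Its argument "moves" is a list of rows, each an object with "travel": the shift along the tool's x, y, z in mm, a list of three; "twist": the turn about the tool's y in rad. A call has 1 to 8 rows; each row is the pose to reach, as a shift and turn from the pose measured when the call began, along the tool's axes at that moment; what a row does not reach only later rows make up. A row lasts 1/8 s, in which the tool goes at most 62.5 mm and 10.7 degrees, less where a joint would pass 70% of its speed; a pose out of reach is approached as far as the arm can. A call with a gripper value outside its range is refused whole. "jaw" is the finger opening in mm, from 0 to 85.4, set as the call begins (left out, the last holds). The fingers move at their own pace and stop on an object; "newtons" is the grip in N (left out, the last holds). Time passes only in rows, so rows that repeat a pose let the fingers close. It gives the time, the measured TCP pose, the force and the opening at its end, in the units of the state.
- env.sense(): the state, without advancing time (a new reading comes with each control period).
- env.camera(name): name is "scene" or "top" or "wrist"; returns (picture, depth): 384x512x3 uint8, red, green, blue; 384x512 float32, m along the optical axis (not along the pixel's ray), 0 where there is no reading.
- env.camera_params(name): a dict with "camera_matrix" (3x3 intrinsics, pixels), "world_to_cam" (4x4, takes a point from world to camera coordinates). Camera axes: x right, y up, looking along -z (the intrinsics and any distortion apply to the point x, -y, -z); pixel columns grow to the right and rows downward; lengths in m; the calibration is good to about 2 mm. A picture is of the moment at which its call begins: read the wrist's pose just before it. camera_params takes no time and is no camera call; for the wrist camera it gives the pose at the moment of the call.
- env.hand_in(): hands the job in, once; it reports no verdict.
The state is a dict: "clock": time; "joints": joint angles; "qd": joint speeds; "joint_torque": joint torques, N m; "ee_pos": TCP position; "eef_rot": TCP orientation; "contact_force": force on the tool from outside, world axes, zero at the start; "ft_torque": the same for the moment, N m; "grip_width": opening from 0.0 (shut) to 1.0 (fully open).
Only numpy, scipy, OpenCV 4.12 (cv2) and the standard library are available. Lean on these libraries where they do the work, as an engineer would, in place of code of your own. Each camera call takes 0.05 s, during which the arm holds its last target. There are 200 camera calls.

## Task

Press the thumb latch of the wooden case so that its sprung lid pops fully open. Pick the round dome-topped stone off the white tray and set it down (do not drop it), flat base down, in the empty compartment next to the latch, then swing the lid down and snap it shut so that it stays latched by itself. Leave the other stones, the one already in the case, and the things on the table where they are.

Things in the scene. Friction and masses are not known exactly. Their poses are not given: they have to be found in the camera images.
- case: wooden case, fixed, 150 (x) x 130 (y) mm, base 42 tall, on the robot's left or right (tray on the other side). Origin: centre of underside. Latch on its -x side, hinge on +x. Walls 6, floor 8 mm thick. A divider (5 thick, 26 tall) along y at x = 0 makes two 66 (x) x 118 (y) mm compartments, centred at x = -36 (by the latch, empty) and x = +36 (by the hinge, holds a stone like the one to pack).
- lid (a joint): flat lid, 150 x 130 x 10 mm panel hinged at the case's +x rim (rad): 0 shut, 1.75 fully open (just past upright, leaning away from the latch, top edge 190 mm above the table). When the latch lets go a spring throws it open in under 0.5 s and keeps it open; pushing it back takes about 2 N at the free edge, the last few mm up to about 10 N to snap under the hook. Snapped, it stays shut.
- lid_hinge (a point): point on the hinge line, mid-width, on the lid's underside: case x = +75 mm, y = 0, 43 mm above the table. The hinge line runs along the case's y.
- lid_edge (a point): point on the lid's outer (upper) face, mid-width, 12 mm from its free edge (138 mm from the hinge); it moves with the lid. Shut, it is at case x = -63 mm, 53 mm above the table.
- latch (a joint): steel rocker of the thumb latch (rad): 0 at rest (hook over the lid's lip), 0.24 pressed fully. It lets the lid go from about 0.06 (2 mm at the pad). It springs back when released; the hook also swings out and back by itself as the lid is snapped shut.
- latch_pad (a point): middle of the top of the thumb pad, a steel tab 26 mm wide (y) on the latch side, about 27 mm above the table at case x = -117 mm (tab: x = -133 to -105). A 53 mm tall hook stands between it and the lid at x = -91 to -76 and swings out 8 mm. Pressed straight down it travels about 8 mm; the lid goes at about 2.5 N, a full press takes about 5 N.
- stone_center (a point): the stone to be packed: a round rose-quartz puck with a domed top, 44 mm across, 34 mm tall, side upright up to 24 mm; about 130 g. The point is on its axis, 17 mm above its flat base; z is up along the axis. It stands on the tray with the three other stones, about 92 mm from centre to centre, in any of the four places.
- tray: white flat square tray, 186 mm square, 8 mm thick, fixed. Origin: centre of its underside. The four stones stand on it in a 2 x 2 pattern at about +-46 mm in its x and y.
- tower_mid (a point): bystander on the tray, of the same pink stone: hexagonal crystal point standing on its base, about 34 mm across and 98 mm tall. The point is on its axis 49 mm above its foot.
- pyramid_mid (a point): bystander on the tray, of the same pink stone: square four-sided pyramid, base about 35 mm square, 48 mm tall. The point is on its axis 24 mm above its foot.
- ball_mid (a point): bystander on the tray, of the same pink stone: sphere 36 mm across fixed on a 40 mm square black foot, 43 mm tall in all. The point is on its axis 22 mm above its foot.
- mate_mid (a point): bystander: the stone already lying in the compartment by the hinge, same shape and size as the stone to be packed. The point is 17 mm above its base.
- torch_mid (a point): bystander: slim aluminium torch standing on its 30 mm head on the table at the case's +y side, 108 mm tall. The point is half-way up.
- loupe_mid (a point): bystander: folded steel loupe lying on the table between case and tray, close to the robot, 51 x 26 x 12 mm. The point is half-way up.
- slice_mid (a point): bystander: flat brown polished stone disc, 84 mm across, 8 mm thick, lying at the far right. The point is at its centre.

How it is judged:
By the outcome, as a careful person would: the job done as asked, in the order asked, and still so for the second after the job is handed in, with the robot touching nothing.
It also fails if it takes over 64 s, if anything falls off the work surface, if the arm or the gripper's body presses on something with over 40 N, if the wrist force passes 120 N, or if a joint passes its speed limit or range.

## Working session

There is one attempt and no reset: what is moved stays moved. The work goes in short steps, Python scripts to look and compute and a tool call to move; the robot and the scene stay as the last step left them, time stands still between calls to the robot, and variables do not carry over. Pictures are saved under pics/ and viewed, about 8 in all and at most 12, crops included, and the job is handed in when it is done.

Besides the shell and the picture viewer there is one more tool, called after ">>>" as name(argument=value, ...), one argument or row to a line, values as JSON. play_rows: Moves the arm, as the interface text tells. Its arguments: {"type":"object","properties":{"moves":{"type":"array","items":{"type":"object","properties":{"travel":{"type":"array","items":{"type":"number"}},"twist":{"type":"number"}}}},"jaw":{"type":"number"},"newtons":{"type":"number"}},"required":["moves"]}

```bash
ls; mkdir -p pics
python3 - <<'E'
from cell import env
import cv2,numpy as np
s=env.sense();print(s)
for n in("scene","top"):
    p,d=env.camera(n);cv2.imwrite(f"pics/{n}0.png",p[:,:,::-1]);np.savez(f"{n}0.npz",p=p,d=d,**env.camera_params(n));print(env.camera_params(n))
E
```

```text
pics
{'clock': 0.0, 'joints': array([65.53503257, 19.12978899,  2.28563587, 84.01334206, -0.76737028,
       76.96546052, -3.35055144]), 'qd': array([ 0.09911124, -0.05563771,  0.07965085, -0.07640809, -0.0896875 ,
       -0.01196077,  0.04024165]), 'joint_torque': array([-3.32275858e-04, -6.58547330e+01,  1.36498611e+00, -4.05556548e+01,
        1.67372322e-02,  1.26700927e-02, -5.41580664e-05]), 'ee_pos': array([ 0.20908809, -0.61498172,  0.24742422]), 'eef_rot': array([-90.0069845 ,   0.09308679, -71.21943294]), 'contact_force': array([-0.03476442, -0.20024241,  0.12227823]), 'ft_torque': array([ 0.03393661, -0.01047755,  0.05251575]), 'grip_width': 0.9999830975178091}
{'camera_matrix': array([[370.90178939,   0.        , 253.0833801 ],
       [  0.        , 370.90178939, 189.39927503],
       [  0.        ,   0.        ,   1.        ]]), 'world_to_cam': array([[-0.73855965,  0.67412717, -0.00906631,  0.41633166],
       [-0.42421533, -0.4542255 ,  0.78340318,  0.13627472],
       [ 0.52399522,  0.58243605,  0.62144771, -1.3792184 ],
       [ 0.        ,  0.        ,  0.        ,  1.        ]])}
{'camera_matrix': array([[362.1331543 ,   0.        , 253.227439  ],
       [  0.        , 362.1331543 , 192.82980762],
       [  0.        ,   0.        ,   1.        ]]), 'world_to_cam': array([[-0.02181916, -0.99937684,  0.02774627, -0.07527637],
       [ 0.98551316, -0.01683105,  0.16876176, -0.52552379],
       [-0.1681896 ,  0.03102656,  0.98526626, -0.84201374],
       [ 0.        ,  0.        ,  0.        ,  1.        ]])}
```

View pics/top0.png

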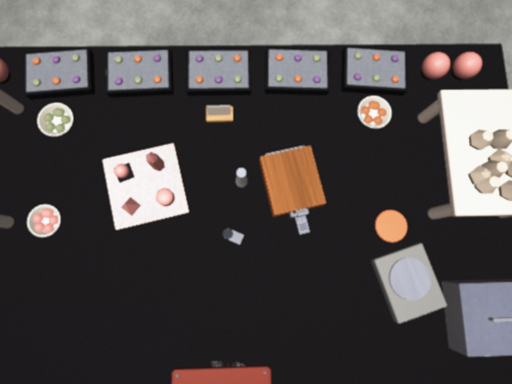

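View pics/scene0.png

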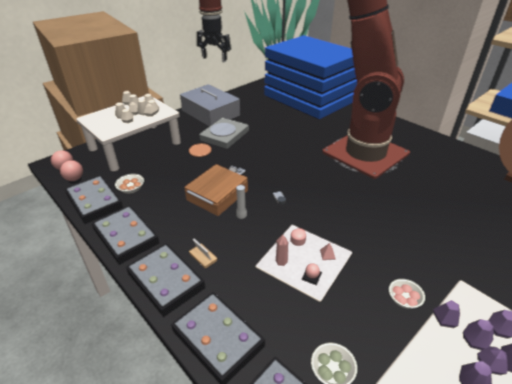

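Top view: the case is at about (293,181) with its latch towards the robot at (302,222), torch at (241,175) and loupe at (235,237). On the tray the ball on a black foot is at (123,171), the tower at (155,160), the pyramid at (131,206) and the dome at (165,197).

```bash
cat > h.py <<'E'
import numpy as np,cv2
def cloud(d,K,T):
    v,u=np.mgrid[:d.shape[0],:d.shape[1]]
    c=np.stack([(u-K[0,2])*d/K[0,0],-(v-K[1,2])*d/K[1,1],-d],-1)
    return (c-T[:3,3])@T[:3,:3]
def load(n):
    z=np.load(n+"0.npz");return z['p'],cloud(z['d'],z['camera_matrix'],z['world_to_cam'])
def tool(s):  # R of tool
    from scipy.spatial.transform import Rotation as R
    return R.from_euler('xyz',s['eef_rot'],degrees=True).as_matrix()
def togo(s,p,yaw=None):
    """travel mm, twist rad to put TCP at p with tool x at world yaw (deg, mod 180)"""
    Rm=tool(s);t=Rm.T@(np.array(p)-s['ee_pos'])*1000
    tw=None
    if yaw is not None:
        y0=np.degrees(np.arctan2(Rm[1,0],Rm[0,0]))
        dw=(yaw-y0+90)%180-90
        tw=-np.radians(dw)
    return t.round(1),tw
E
python3 - <<'E'
from h import *
p,X=load("top")
def rect(m,n):
    P=X[m];r=cv2.minAreaRect((P[:,:2]*1000).astype(np.float32));print(n,len(P),r,'z',np.percentile(P[:,2],[5,50,95]).round(4))
def box(u0,v0,u1,v1):
    m=np.zeros(p.shape[:2],bool);m[v0:v1,u0:u1]=1;return m
z=X[...,2]
print('table',np.median(z[250:300,100:180]))
rect(box(255,140,330,220)&(z>.043)&(z<.062)&(p[...,0]>p[...,2]*1.8),'lid')
rect(box(95,140,195,235)&(p.min(-1)>150)&(z<.02),'tray')
rect(box(285,205,315,240)&(z>.015)&(z<.04)&~((p[...,0]>p[...,2]*1.8)),'latch')
for n,b in dict(dome=(152,184,180,210),ball=(112,160,135,183),tower=(144,150,168,172),pyr=(118,194,144,218)).items():
    m=box(*b)&(z>.018);rect(m,n);P=X[m]
    print(P[P[:,2].argmax()])
rect(box(232,165,250,190)&(z>.02),'torch')
rect(box(222,225,246,246)&(z>.004),'loupe')
# dome: top points
m=box(152,184,180,210)&(z>.02);P=X[m]
from scipy.optimize import least_squares
p2,X2=load("scene")
v=X2.reshape(-1,3);c=np.median(P,0);q=v[(np.hypot(*(v[:,:2]-c[:2]).T)<.03)&(v[:,2]>.015)&(v[:,2]<.05)]
print('scene dome',len(q),q.mean(0))
side=q[(q[:,2]<.03)]
for nm,s in(('scene',side),):
    r=least_squares(lambda a:np.hypot(s[:,0]-a[0],s[:,1]-a[1])-.022,c[:2],loss='soft_l1',f_scale=.002);print(nm,len(s),r.x,np.abs(r.fun).mean())
for z0 in(.03,.036): print(z0,P[P[:,2]>z0].mean(0),sum(P[:,2]>z0),q[q[:,2]>z0].mean(0))
E
```

```text
table 0.0009103227633030414
lid 3133 ((555.5817260742188, -183.1124267578125), (149.85618591308594, 130.48135375976562), 12.013411521911621) z [0.0519 0.0545 0.0569]
tray 4355 ((556.3995971679688, 191.09814453125), (188.88101196289062, 189.7344207763672), 12.712090492248535) z [0.0058 0.0089 0.0118]
latch 223 ((454.1360168457031, -204.48211669921875), (57.79925537109375, 44.79262161254883), 11.196111679077148) z [0.0236 0.0278 0.0313]
dome 272 ((446.91241455078125, 51.98754119873047), (259.5762634277344, 43.03919219970703), 47.26860046386719) z [0.0235 0.0401 0.044 ]
[ 0.37465019 -0.0579498   0.92038469]
ball 221 ((476.84765625, 105.14501190185547), (381.5628967285156, 50.85974884033203), 50.33578109741211) z [0.0182 0.0444 0.0522]
[ 0.37465019 -0.0579498   0.92038469]
tower 228 ((501.5003356933594, 47.69505310058594), (328.6378173828125, 31.691848754882812), 45.296836853027344) z [0.0263 0.0798 0.0992]
[ 0.37465019 -0.0579498   0.92038469]
pyr 158 ((434.8343811035156, 93.76116180419922), (324.5508728027344, 34.93025207519531), 62.218727111816406) z [0.0195 0.0305 0.0478]
[ 0.37465019 -0.0579498   0.92038469]
torch 165 ((473.3229675292969, -55.40483474731445), (27.75745391845703, 197.1891632080078), 88.75978088378906) z [0.0232 0.0934 0.1109]
loupe 218 ((413.7581481933594, -35.61601257324219), (59.63298034667969, 69.43956756591797), 80.16785430908203) z [0.0059 0.0117 0.0152]
scene dome 217 [0.52864084 0.14277609 0.03385361]
scene 63 [0.52116658 0.13641937] 0.0007524707342571068
0.03 [0.51941932 0.13041272 0.04700902] 246 [0.52631856 0.14086896 0.03825978]
0.036 [0.52008319 0.1307676  0.04913522] 211 [0.52423436 0.13955843 0.03964963]
```

```bash
cat >> h.py <<'E'
C=np.array([.5556,-.1831]);A=np.radians(12.0)
def case(x,y,z): return np.array([C[0]+(x*np.cos(A)-y*np.sin(A))/1e3,C[1]+(x*np.sin(A)+y*np.cos(A))/1e3,z/1e3])
def incase(p):
    d=np.array(p[:2])-C;return np.round(1e3*np.array([d[0]*np.cos(A)+d[1]*np.sin(A),-d[0]*np.sin(A)+d[1]*np.cos(A),p[2]]),1)
DOME=np.array([.5213,.1363])
E
python3 - <<'E'
from h import *
from cell import env
s=env.sense();print(togo(s,case(-122,0,248),-78),case(-122,0,0))
p,X=load("top");z=X[...,2]
P=X[165:190,232:250].reshape(-1,3);P=P[(P[:,2]>.1)&(P[:,2]<.12)];print('torch top',len(P),P.mean(0),incase(P.mean(0)))
m=X[205:245,285:315].reshape(-1,3);m=m[(m[:,2]>.018)&(m[:,2]<.045)];q=np.array([incase(a) for a in m]);q=q[q[:,0]<-80]
h=np.round(q[:,0]/6)*6
for a in np.unique(h):k=q[h==a];print(a,len(k),k[:,1].min(),k[:,1].max(),np.median(k[:,2]))
E
```

```text
(array([-3.118e+02, -1.000e-01,  3.459e+02]), np.float64(0.11833557737257908)) [ 0.43626599 -0.20846523  0.        ]
torch top 78 [ 0.56108151 -0.05656317  0.10824247] [ 31.7 122.6 108.2]
-132.0 16 -12.2 11.3 27.9
-126.0 27 -13.6 13.4 28.4
-120.0 26 -12.0 12.7 27.9
-114.0 26 -11.4 12.6 29.1
-108.0 25 -12.2 13.1 28.4
-102.0 23 -12.3 11.7 28.0
-96.0 27 -12.4 12.4 26.2
-90.0 19 -12.5 13.0 26.7
-84.0 18 -20.8 21.9 28.049999999999997
-78.0 4 -22.5 21.9 28.0
```

>>> play_rows(
  moves=[
    {"travel": [-40, 0, 43], "twist": 0.03},
    {"travel": [-80, 0, 87], "twist": 0.06},
    {"travel": [-120, 0, 130], "twist": 0.09},
    {"travel": [-160, 0, 173], "twist": 0.118},
    {"travel": [-200, 0, 217], "twist": 0.118},
    {"travel": [-240, 0, 260], "twist": 0.118},
    {"travel": [-280, 0, 303], "twist": 0.118},
    {"travel": [-312, 0, 346], "twist": 0.118},
  ],
  jaw=0,
)

```text
clock: 1.1
ee_pos: [0.4367, -0.2062, 0.2479]
eef_rot: [-90.0, 0.1, -78.0]
contact_force: [0.6, -0.9, 0.6]
grip_width: 0.004
```

Run:
```python
from h import *
from cell import env
s=env.sense();print(s['clock'],s['ee_pos'],s['contact_force'],s['grip_width'],togo(s,case(-122,0,60),-78))
```

```text
1.1 [ 0.43669938 -0.20617217  0.24792288] [ 0.64546478 -0.91728126  0.64191217] 0.004385905130356605 (array([  2.4, 187.9,  -0.8]), np.float64(0.0008018451185959941))
```

>>> play_rows(
  moves=[
    {"travel": [2, 50, -1]},
    {"travel": [2, 100, -1]},
    {"travel": [2, 145, -1]},
    {"travel": [2, 180, -1]},
    {"travel": [2, 196, -1]},
    {"travel": [2, 196, -1]},
  ],
)

```text
invalid input
```

>>> play_rows(
  moves=[
    {"travel": [0, 4, 0]},
    {"travel": [0, 7, 0]},
    {"travel": [0, 9, 0]},
    {"travel": [0, 11, 0]},
    {"travel": [0, 12, 0]},
    {"travel": [0, 12, 0]},
  ],
)

```text
invalid input
```

>>> play_rows(
  moves=[
    {"travel": [2, 50, -1], "twist": 0},
    {"travel": [2, 100, -1], "twist": 0},
    {"travel": [2, 145, -1], "twist": 0},
    {"travel": [2, 180, -1], "twist": 0},
    {"travel": [2, 196, -1], "twist": 0},
    {"travel": [2, 196, -1], "twist": 0},
  ],
)

```text
clock: 1.85
ee_pos: [0.4356, -0.2079, 0.0515]
eef_rot: [-90.1, 0.1, -78.0]
contact_force: [-0.2, 1.1, 0.7]
grip_width: 0.0
```

>>> play_rows(
  moves=[
    {"travel": [0, 4, 0], "twist": 0},
    {"travel": [0, 7, 0], "twist": 0},
    {"travel": [0, 9, 0], "twist": 0},
    {"travel": [0, 11, 0], "twist": 0},
    {"travel": [0, 12, 0], "twist": 0},
    {"travel": [0, 12, 0], "twist": 0},
  ],
)

```text
clock: 2.6
ee_pos: [0.4353, -0.2082, 0.0395]
eef_rot: [-90.1, 0.1, -78.0]
contact_force: [-3.3, -2.1, 3.5]
grip_width: 0.002
```

```bash
cat >> h.py <<'E'
def lidstate(env,save=None):
    p,d=env.camera("scene");q=env.camera_params("scene");X=cloud(d,q['camera_matrix'],q['world_to_cam'])
    if save: cv2.imwrite(save,p[:,:,::-1])
    L=np.array([C,]*1);D=X[...,:2]-C;cx=1e3*(D[...,0]*np.cos(A)+D[...,1]*np.sin(A));cy=1e3*(-D[...,0]*np.sin(A)+D[...,1]*np.cos(A));z=X[...,2]*1e3
    m=(abs(cy)<60)&(cx>-70)&(cx<120)&(z>45)&(z<200)&(p[...,0]>p[...,2]*1.4)
    print('wood pts',m.sum(),'z pct',np.percentile(z[m],[5,50,95]).round(),'x',np.percentile(cx[m],[5,50,95]).round())
    return p,cx,cy,z
E
python3 - <<'E'
from h import *
from cell import env
lidstate(env);s=env.sense();print(s['contact_force'],s['ee_pos'])
E
```

```text
wood pts 1569 z pct [ 54. 121. 184.] x [36. 58. 81.]
[-3.97471222 -2.71255734  3.90352172] [ 0.43532367 -0.20820454  0.03950884]
```

>>> play_rows(
  moves=[
    {"travel": [0, -20, 0], "twist": 0},
    {"travel": [0, -70, 0], "twist": 0},
    {"travel": [0, -120, 0], "twist": 0},
    {"travel": [0, -160, 0], "twist": 0},
    {"travel": [0, -160, 0], "twist": 0},
  ],
  jaw=68,
)

```text
clock: 3.28
ee_pos: [0.4378, -0.2087, 0.2027]
eef_rot: [-89.8, -0.1, -77.9]
contact_force: [0.2, 0.1, -0.4]
grip_width: 0.794
```

Run:
```python
from h import *
from cell import env
p,cx,cy,z=lidstate(env,'pics/s1.png')
m=(abs(cy)<60)&(cx>20)&(cx<130)&(z>60)&(z<200)&(p[...,0]>p[...,2]*1.4)
k=np.polyfit(z[m]-43,cx[m],1);print('lid x = ',k)
cv2.imwrite('pics/s1c.png',cv2.resize(p[130:240,150:290,::-1],None,fx=5,fy=5))
s=env.sense();print(s['ee_pos'],s['contact_force'],togo(s,[*DOME,.2],-77.5))
```

```text
wood pts 999 z pct [ 55. 129. 189.] x [ 87. 100. 110.]
lid x =  [ 0.16819099 85.6626964 ]
[ 0.43672678 -0.20836727  0.2005893 ] [ 0.25792729 -1.01014354 -1.49355141] (array([-319.4,    0.8,  154.7]), np.float64(-0.007726548677557477))
```

View pics/s1c.png

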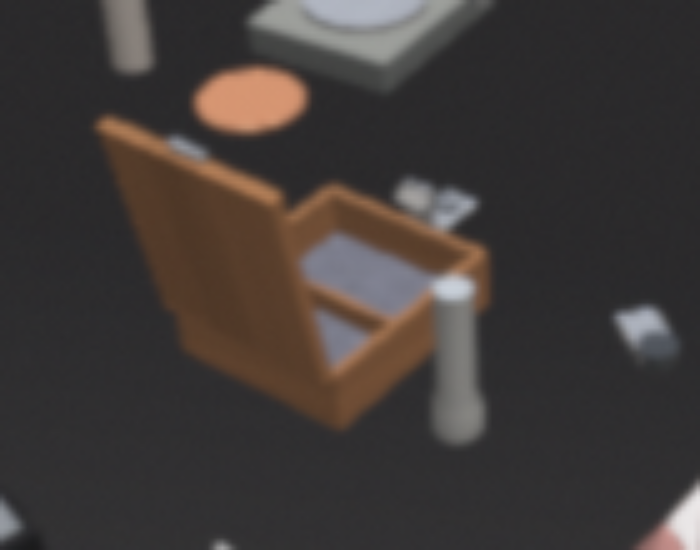

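The lid stands fully open (from about (190,200) up to (280,190) in the crop), and both compartments and the torch at (455,360) are undisturbed. Next is the stone.

>>> play_rows(
  moves=[
    {"travel": [-45, 0, 22], "twist": 0},
    {"travel": [-95, 0, 46], "twist": 0},
    {"travel": [-145, 0, 70], "twist": 0},
    {"travel": [-195, 0, 95], "twist": 0},
    {"travel": [-245, 0, 119], "twist": -0.008},
    {"travel": [-290, 0, 141], "twist": -0.008},
    {"travel": [-319, 0, 155], "twist": -0.008},
    {"travel": [-319, 0, 155], "twist": -0.008},
  ],
)

```text
clock: 4.32
ee_pos: [0.5207, 0.1392, 0.1992]
eef_rot: [-90.1, 0.2, -77.2]
contact_force: [-0.4, -0.7, -0.1]
grip_width: 0.794
```

Run:
```python
from h import *
from cell import env
s=env.sense();p,d=env.camera("wrist");q=env.camera_params("wrist");X=cloud(d,q['camera_matrix'],q['world_to_cam'])
print(s['ee_pos'],s['grip_width'])
v=X.reshape(-1,3);r=np.hypot(*(v[:,:2]-DOME).T)
k=v[(r<.032)&(v[:,2]>.018)&(v[:,2]<.05)];print(len(k),k.mean(0),k[:,2].max())
if len(k)>30:
    R=cv2.minEnclosingCircle((k[:,:2]*1e3).astype(np.float32));print(R)
    t=k[k[:,2]>.036];print('top',t.mean(0),len(t))
cv2.imwrite('pics/w0.png',p[:,:,::-1])
print(togo(s,[*DOME,.026],-77.5))
```

```text
[0.52074957 0.13923764 0.19917019] 0.794008792179244
1295 [0.5255737  0.1345528  0.03766772] 0.04307721520841237
((522.4200439453125, 133.6531219482422), 21.917055130004883)
top [0.52344944 0.13417569 0.03954378] 998
(array([3.500e+00, 1.732e+02, 1.000e-01]), np.float64(0.0053279262832188635))
```

View pics/w0.png

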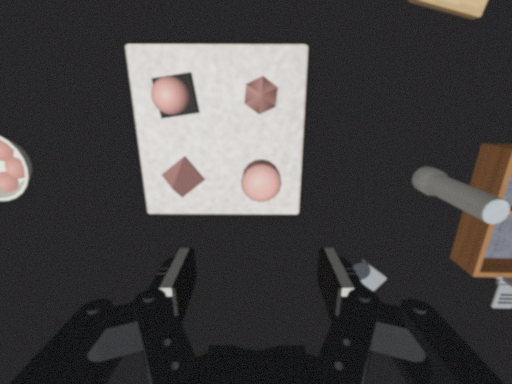

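The wrist view shows the dome at (261,182), the tower at (261,95), the pyramid at (184,177) and the ball at (172,95). The measured circle radius is 21.9 mm (22 expected), and its centre agrees with the earlier estimates to 3 mm.

>>> play_rows(
  moves=[
    {"travel": [4, 40, 0], "twist": 0.005},
    {"travel": [4, 85, 0], "twist": 0.005},
    {"travel": [4, 125, 0], "twist": 0.005},
    {"travel": [4, 152, 0], "twist": 0.005},
    {"travel": [4, 166, 0], "twist": 0.005},
    {"travel": [4, 173, 0], "twist": 0.005},
    {"travel": [4, 173, 0], "twist": 0.005},
  ],
)

```text
clock: 5.25
ee_pos: [0.5216, 0.1332, 0.0265]
eef_rot: [-90.1, 0.1, -77.6]
contact_force: [0.1, 0.7, -0.1]
grip_width: 0.801
```

>>> play_rows(
  moves=[
    {"travel": [0, 0, 0], "twist": 0},
    {"travel": [0, 0, 0], "twist": 0},
    {"travel": [0, 0, 0], "twist": 0},
    {"travel": [0, 0, 0], "twist": 0},
    {"travel": [0, 0, 0], "twist": 0},
    {"travel": [0, 0, 0], "twist": 0},
  ],
  jaw=30,
  newtons=35,
)

```text
clock: 6.0
ee_pos: [0.5223, 0.1334, 0.0277]
eef_rot: [-90.0, 0.1, -77.6]
contact_force: [-1.5, -0.2, 5.6]
grip_width: 0.505
```

>>> play_rows(
  moves=[
    {"travel": [0, -5, 0], "twist": 0},
    {"travel": [0, -20, 0], "twist": 0},
    {"travel": [0, -55, 0], "twist": 0},
    {"travel": [0, -95, 0], "twist": 0},
    {"travel": [0, -135, 0], "twist": 0},
    {"travel": [0, -170, 0], "twist": 0},
    {"travel": [0, -170, 0], "twist": 0},
  ],
)

```text
clock: 6.88
ee_pos: [0.5238, 0.1339, 0.2016]
eef_rot: [-89.6, 0.0, -77.6]
contact_force: [0.3, 0.1, -1.7]
grip_width: 0.504
```

Run:
```python
from h import *
from cell import env
s=env.sense();p,d=env.camera("wrist")
print(s['ee_pos'],s['grip_width'],s['contact_force'])
cv2.imwrite('pics/w1.png',p[:,:,::-1])
print(togo(s,case(-36,0,197),-78))
```

```text
[0.5237594  0.13394288 0.20160047] 0.5038661028290765 [ 0.27507995  0.05412448 -1.6981546 ]
(array([316.3,   3.9, -72.9]), np.float64(0.006655098594600901))
```

View pics/w1.png

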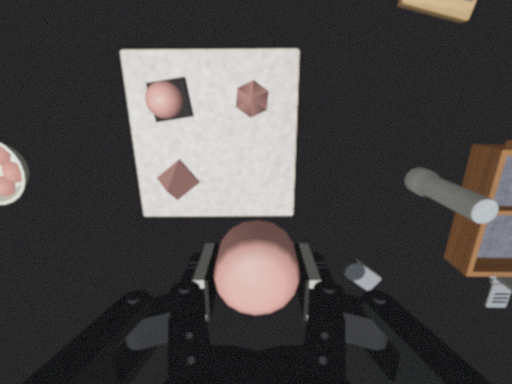

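The stone is gripped upright at (257,265), and the other three stones haven't moved. Carrying it over the case.

>>> play_rows(
  moves=[
    {"travel": [30, 0, -7], "twist": 0},
    {"travel": [75, 0, -17], "twist": 0},
    {"travel": [125, 0, -29], "twist": 0},
    {"travel": [175, 0, -40], "twist": 0.007},
    {"travel": [225, 0, -52], "twist": 0.007},
    {"travel": [270, 0, -62], "twist": 0.007},
    {"travel": [303, 0, -70], "twist": 0.007},
    {"travel": [316, 2, -73], "twist": 0.007},
  ],
)

```text
clock: 7.92
ee_pos: [0.5182, -0.1929, 0.196]
eef_rot: [-89.9, 0.1, -78.2]
contact_force: [0.2, 0.9, -1.0]
grip_width: 0.5
```

Run:
```python
from h import *
from cell import env
s=env.sense();s=env.sense()
print(s['ee_pos'],s['qd'],s['contact_force'],incase(s['ee_pos']))
print(togo(s,case(-36,0,29),-78))
```

```text
[ 0.51823205 -0.19293011  0.19603076] [ 4.42921133  4.01216642  1.99665216 -2.85084945  0.18066683 -1.1627938
  8.79470743] [ 0.18459301  0.85942327 -0.98401086] [-38.6  -1.8 196. ]
(array([ -1.6, 167. ,   2.3]), np.float64(-0.0034373262033679975))
```

>>> play_rows(
  moves=[
    {"travel": [-1, 30, 2], "twist": 0},
    {"travel": [-1, 70, 2], "twist": 0},
    {"travel": [-1, 110, 2], "twist": 0},
    {"travel": [-1, 140, 2], "twist": 0},
    {"travel": [-1, 155, 2], "twist": 0},
    {"travel": [-1, 161, 2], "twist": 0},
    {"travel": [-1, 161, 2], "twist": 0},
  ],
)

```text
clock: 8.8
ee_pos: [0.5206, -0.1911, 0.0355]
eef_rot: [-89.9, 0.1, -78.2]
contact_force: [0.1, -0.9, -0.8]
grip_width: 0.5
```

Run:
```python
from h import *
from cell import env
s=env.sense()
print(s['ee_pos'],s['contact_force'],incase(s['ee_pos']),s['grip_width'],s['eef_rot'])
```

```text
[ 0.52061609 -0.19105581  0.03552331] [ 0.11410264 -0.92433064 -0.75582884] [-35.9  -0.5  35.5] 0.49977913871224394 [-8.98768793e+01  7.04349315e-02 -7.81776138e+01]
```

>>> play_rows(
  moves=[
    {"travel": [0, 2, 0], "twist": 0},
    {"travel": [0, 4, 0], "twist": 0},
    {"travel": [0, 6, 0], "twist": 0},
    {"travel": [0, 7.5, 0], "twist": 0},
    {"travel": [0, 7.5, 0], "twist": 0},
    {"travel": [0, 7.5, 0], "twist": 0},
  ],
)

```text
clock: 9.55
ee_pos: [0.5206, -0.1911, 0.028]
eef_rot: [-89.9, 0.1, -78.2]
contact_force: [-0.4, -0.4, -1.2]
grip_width: 0.501
```

Not touching yet (the force is still only the stone's weight), so I'll lower it in small steps.

>>> play_rows(
  moves=[
    {"travel": [0, 0.5, 0], "twist": 0},
    {"travel": [0, 1, 0], "twist": 0},
    {"travel": [0, 1.5, 0], "twist": 0},
    {"travel": [0, 1.5, 0], "twist": 0},
  ],
)

```text
clock: 10.05
ee_pos: [0.5207, -0.1911, 0.0277]
eef_rot: [-89.9, 0.0, -78.2]
contact_force: [-4.7, 1.7, 13.1]
grip_width: 0.503
```

>>> play_rows(
  moves=[
    {"travel": [0, 0, 0], "twist": 0},
    {"travel": [0, 0, 0], "twist": 0},
  ],
)

```text
clock: 10.3
ee_pos: [0.5209, -0.1911, 0.0278]
eef_rot: [-89.9, 0.0, -78.2]
contact_force: [-1.1, 0.1, 2.0]
grip_width: 0.498
```

>>> play_rows(
  moves=[
    {"travel": [0, 0, 0], "twist": 0},
    {"travel": [0, 0, 0], "twist": 0},
    {"travel": [0, 0, 0], "twist": 0},
    {"travel": [0, 0, 0], "twist": 0},
  ],
  jaw=62,
)

```text
clock: 10.8
ee_pos: [0.5209, -0.1911, 0.0277]
eef_rot: [-89.9, 0.0, -78.2]
contact_force: [-0.5, -0.1, 0.2]
grip_width: 0.724
```

>>> play_rows(
  moves=[
    {"travel": [0, -5, 0], "twist": 0},
    {"travel": [0, -25, 0], "twist": 0},
    {"travel": [0, -65, 0], "twist": 0},
    {"travel": [0, -110, 0], "twist": 0},
    {"travel": [0, -160, 0], "twist": 0},
    {"travel": [0, -210, 0], "twist": 0},
    {"travel": [0, -230, 0], "twist": 0},
    {"travel": [0, -230, 0], "twist": 0},
  ],
)

```text
clock: 11.8
ee_pos: [0.5212, -0.1915, 0.2597]
eef_rot: [-89.7, -0.1, -78.2]
contact_force: [-0.8, -0.6, -0.1]
grip_width: 0.725
```

Run:
```python
from h import *
from cell import env
s=env.sense();print(s['ee_pos'],s['contact_force'],incase(s['ee_pos']))
for n in("wrist","top"):
    p,d=env.camera(n);q=env.camera_params(n);X=cloud(d,q['camera_matrix'],q['world_to_cam'])
    I=np.array([incase(a) for a in X.reshape(-1,3)])
    k=I[(abs(I[:,0]+36)<32)&(abs(I[:,1])<40)&(I[:,2]>15)&(I[:,2]<50)]
    if len(k)>20:print(n,len(k),k.mean(0),k[:,2].max(),cv2.minEnclosingCircle(k[:,:2].astype(np.float32)))
    if n=="wrist":cv2.imwrite('pics/w2.png',p[:,:,::-1])
print(togo(s,case(-36,0,258),-78),'to behind',togo(s,case(155,0,258),-78))
```

```text
[ 0.52117823 -0.19149997  0.25969728] [-0.77880484 -0.63502589 -0.14940979] [-35.4  -1.1 259.7]
wrist 917 [-33.22889858   0.33184297  35.88713195] 41.1 ((-35.74846267700195, 0.5074957609176636), 21.839704513549805)
top 257 [-3.68618677e+01  3.07392996e-02  3.86603113e+01] 45.0 ((-35.5283088684082, -1.580182671546936), 21.691965103149414)
(array([-1.1,  1.7, -0.6]), np.float64(-0.0031063586339733947)) to behind (array([ -1.7,   2.7, 190.4]), np.float64(-0.0031063586339733947))
```

View pics/w2.png

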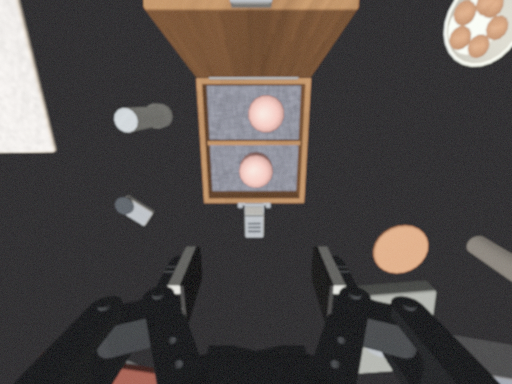

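The wrist view shows the packed stone upright at (256,171) in the latch compartment. It measures at case (-36, 0) with its top at about 42 mm, and its mate at (266,114) hasn't moved. Next I go over and behind the lid.

>>> play_rows(
  moves=[
    {"travel": [-1, 0, 20], "twist": 0},
    {"travel": [-1, 0, 60], "twist": 0},
    {"travel": [-1, 0, 105], "twist": 0},
    {"travel": [-1, 0, 150], "twist": 0},
    {"travel": [-1, 0, 180], "twist": 0},
    {"travel": [-1, 1, 192], "twist": 0},
    {"travel": [-1, 1, 192], "twist": 0},
  ],
  jaw=0,
)

```text
clock: 12.78
ee_pos: [0.7079, -0.1502, 0.2546]
eef_rot: [-90.0, 0.1, -78.1]
contact_force: [0.6, 0.6, -0.4]
grip_width: -0.0
```

>>> play_rows(
  moves=[
    {"travel": [0, 25, 0], "twist": 0},
    {"travel": [0, 55, 0], "twist": 0},
    {"travel": [0, 80, 0], "twist": 0},
    {"travel": [0, 93, 0], "twist": 0},
    {"travel": [0, 93, 0], "twist": 0},
  ],
)

```text
clock: 13.4
ee_pos: [0.707, -0.1505, 0.1613]
eef_rot: [-90.1, 0.1, -78.2]
contact_force: [0.4, -0.3, -0.4]
grip_width: 0.002
```

Run:
```python
from h import *
from cell import env
s=env.sense();print(s['ee_pos'],s['contact_force'],incase(s['ee_pos']),s['eef_rot'],s['joints'])
# arc: TCP (case x, z) following the lid; x0 finger half width 11, tip 17 ahead
for th in np.arange(100,-1,-10):
    t=np.radians(th);rho=107+(100-th)*.15
    x=75-rho*np.cos(t)+10*np.sin(t)+11;z=43+rho*np.sin(t)+10*np.cos(t)+17
    print(th,round(x),round(z))
```

```text
[ 0.70703266 -0.15050176  0.1612629 ] [ 0.42554183 -0.3085872  -0.36467979] [154.9   0.4 161.3] [-90.07233901   0.14469929 -78.16569324] [ 24.7937118   32.68632634 -24.32945489  76.93209643  13.3064431
  73.30026086 -78.11822475]
100 114 164
90 96 168
80 77 170
70 57 168
60 38 163
50 20 154
40 4 142
30 -11 127
20 -22 110
10 -31 91
0 -36 70
```

>>> play_rows(
  moves=[
    {"travel": [0, 0, -25], "twist": 0},
    {"travel": [0, -3, -45], "twist": 0},
    {"travel": [0, -7, -60], "twist": 0},
    {"travel": [0, -9, -78], "twist": 0},
    {"travel": [0, -8, -88], "twist": 0},
    {"travel": [0, -7, -98], "twist": 0},
    {"travel": [0, -5, -108], "twist": 0},
    {"travel": [0, -2, -117], "twist": 0},
  ],
)

```text
clock: 14.4
ee_pos: [0.5921, -0.1745, 0.1631]
eef_rot: [-90.1, 0.2, -78.2]
contact_force: [1.5, 0.0, -0.3]
grip_width: -0.002
```

Run:
```python
from h import *
from cell import env
s=env.sense();print(s['ee_pos'],s['contact_force'],incase(s['ee_pos']))
p,cx,cy,z=lidstate(env,'pics/s2.png')
m=(abs(cy)<55)&(cx>-60)&(cx<130)&(z>60)&(z<200)&(p[...,0]>p[...,2]*1.4)
k=np.polyfit(cx[m],z[m],1);print('lid z/x',k,np.degrees(np.arctan(-k[0])))
cv2.imwrite('pics/s2c.png',cv2.resize(p[100:240,150:290,::-1],None,fx=4,fy=4))
```

```text
[ 0.59206248 -0.17447095  0.16311747] [ 1.46170853  0.0018817  -0.31812929] [ 37.5   0.9 163.1]
wood pts 1441 z pct [ 54. 107. 169.] x [16. 50. 80.]
lid z/x [ -1.74556436 194.64722351] 60.19244061807354
```

View pics/s2c.png

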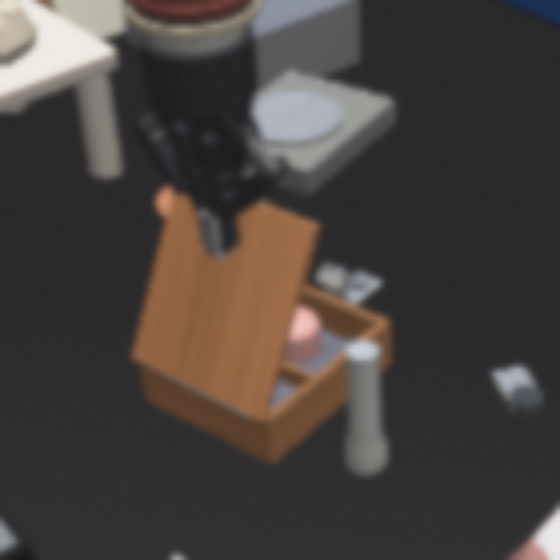

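The picture shows the finger on the lid's outer face, mid-width near its free edge, at (222,240) in the crop, with the lid at 60° as planned. Continuing along the arc.

>>> play_rows(
  moves=[
    {"travel": [0, 4, -9], "twist": 0},
    {"travel": [0, 9, -18], "twist": 0},
    {"travel": [0, 15, -26], "twist": 0},
    {"travel": [0, 21, -34], "twist": 0},
    {"travel": [0, 28, -42], "twist": 0},
    {"travel": [0, 36, -49], "twist": 0},
    {"travel": [0, 44, -55], "twist": 0},
    {"travel": [0, 53, -60], "twist": 0},
  ],
)

```text
clock: 15.45
ee_pos: [0.5317, -0.1871, 0.1093]
eef_rot: [-90.1, 0.2, -78.2]
contact_force: [1.6, -0.5, 0.7]
grip_width: -0.0
```

Run:
```python
from h import *
from cell import env
s=env.sense();print(s['ee_pos'],s['contact_force'],incase(s['ee_pos']))
```

```text
[ 0.53168597 -0.18711894  0.10928692] [ 1.60022108 -0.49720488  0.72864327] [-24.2   1.  109.3]
```

>>> play_rows(
  moves=[
    {"travel": [0, 8, -6], "twist": 0},
    {"travel": [0, 18, -12], "twist": 0},
    {"travel": [0, 24, -16], "twist": 0},
    {"travel": [0, 28, -19], "twist": 0},
    {"travel": [0, 32, -21], "twist": 0},
    {"travel": [0, 34, -21], "twist": 0},
  ],
)

```text
clock: 16.2
ee_pos: [0.5114, -0.1914, 0.0761]
eef_rot: [-90.1, 0.1, -78.2]
contact_force: [-2.9, 1.6, 13.5]
grip_width: -0.002
```

>>> play_rows(
  moves=[
    {"travel": [0, 1.5, 0], "twist": 0},
    {"travel": [0, 3, 0], "twist": 0},
    {"travel": [0, 4, 0], "twist": 0},
    {"travel": [0, 5, 0], "twist": 0},
    {"travel": [0, 5, 0], "twist": 0},
  ],
)

```text
clock: 16.82
ee_pos: [0.5112, -0.1915, 0.0708]
eef_rot: [-90.1, 0.1, -78.2]
contact_force: [0.3, 0.3, -0.8]
grip_width: 0.002
```

>>> play_rows(
  moves=[
    {"travel": [0, 0.7, 0], "twist": 0},
    {"travel": [0, 1.5, 0], "twist": 0},
    {"travel": [0, 1.5, 0], "twist": 0},
  ],
)

```text
clock: 17.2
ee_pos: [0.5113, -0.1915, 0.0695]
eef_rot: [-90.1, 0.1, -78.2]
contact_force: [-1.7, 0.5, 4.3]
grip_width: -0.005
```

>>> play_rows(
  moves=[
    {"travel": [0, -10, 0], "twist": 0},
    {"travel": [0, -50, 0], "twist": 0},
    {"travel": [0, -100, 0], "twist": 0},
    {"travel": [0, -150, 0], "twist": 0},
    {"travel": [0, -190, 0], "twist": 0},
    {"travel": [0, -190, 0], "twist": 0},
    {"travel": [0, -190, 0], "twist": 0},
    {"travel": [0, -190, 0], "twist": 0},
  ],
)

```text
clock: 18.2
ee_pos: [0.5111, -0.1916, 0.2582]
eef_rot: [-90.2, 0.2, -78.2]
contact_force: [0.2, -0.6, 0.4]
grip_width: -0.001
```

Run:
```python
from h import *
from cell import env
s=env.sense();print(s['ee_pos'],s['contact_force'])
lidstate(env,'pics/s3.png')
p,d=env.camera("wrist");q=env.camera_params("wrist");X=cloud(d,q['camera_matrix'],q['world_to_cam'])
I=np.array([incase(a) for a in X.reshape(-1,3)])
for x in(-60,-30,0,30,60):
    k=I[(abs(I[:,0]-x)<8)&(abs(I[:,1])<50)&(I[:,2]<150)];print(x,len(k),np.median(k[:,2]) if len(k) else '')
P=cv2.imread('pics/s3.png');cv2.imwrite('pics/end.png',np.hstack([p[:,:,::-1],cv2.resize(P[130:330,150:360],(403,384))])[:,:915]);
im=cv2.imread('pics/end.png');cv2.imwrite('pics/end.png',cv2.resize(im,None,fx=.85,fy=.85))
```

```text
[ 0.51114009 -0.19161536  0.25820695] [ 0.1566623  -0.57110228  0.39362508]
wood pts 1109 z pct [50. 53. 55.] x [-62.   9.  72.]
-60 974 53.3
-30 1101 53.1
0 1195 53.0
30 1322 52.9
60 1444 52.8
```

View pics/end.png

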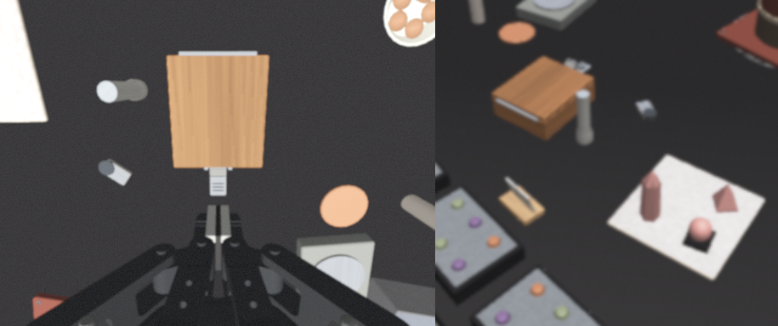

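The final view shows the lid shut and flat at 53 mm along its length, with the hook engaged at (218,170). The three other stones, the torch and the loupe are in place, and the arm is well clear.

```bash
python3 -c "
from cell import env
print(env.hand_in())"
```

```text
the job is handed in; nothing more can be done
None
```

The stone is packed and the case is latched shut; I handed the job in at about 18 s, against the 64 s limit.

- **What I did:** I pressed the thumb latch and the lid popped fully open. I then gripped the dome stone at about 43 mm opening, lowered it onto the compartment floor until I felt contact, and released it. Finally I swung the lid down from behind along its arc, and the force rose to about 13 N and then dropped as it snapped.
- **Stone:** after release it stood upright at case (-36, 0) with its top at about 42 mm, and the stone already in the case had not moved.
- **Lid:** one second after I let go, it was flat at 53 mm from end to end, with the gripper about 190 mm above it.
- **Bystanders:** by eye in the pictures, the other stones, torch and loupe had not moved. I did not re-measure them.
- **Disagreements:** the cameras differed by up to 3 mm on the stone's position, within what the grip could take up. One reading while I was still pressing the latch showed the lid only part-way open; the next, after lifting off, showed it fully open.

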